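Start a timed centrifuge spin by touch

TASK

Start a timed spin: push the open lid of the mini-centrifuge gently down until it is fully shut, then press its green button in until it stays down, then tap the big yellow key of the bench timer to start the clock. Use only light touches of the fingertips: the timer stays lying where it is and is not picked up, the small grey buttons on both devices are not pressed, and nothing else on the bench is disturbed.

Things in the scene. Friction and masses are not known exactly. Their poses are not given: they have to be found in the camera images.
- centrifuge: White mini-centrifuge, blue base band, 230 mm (x) by 170 mm (y), stuck to the bench by suction feet. Origin on the bench; x runs from its low front panel (front edge x = -120 mm) to the lid hinge at the back (back edge x = +110 mm), z up. Bowl housing x = -45 to +110 mm, 85 mm high; before it the control panel, 52 mm high in the middle, sloping down to the front by 12 degrees.
- lid_hinge (a point): Point on the middle of the lid's hinge axis, at the back of the centrifuge, 98 mm behind its origin and 86 mm above the bench; the axis runs along the centrifuge's y. Does not move.
- lid (a joint): Opening angle of the lid, rad: 0 = fully shut (level on the housing, a hard stop), 1.4 = fully open; starts part open at 0.65 to 1.2. A stiff hinge (0.16 N m) keeps it where it is left; 1 to 2 N on the tab moves it. Shutting it carries its front end forwards (centrifuge -x) and down.
- lid_tab (a point): Middle of the outer (upper) face of the blue tab at the lid's front end, 146 mm from the hinge axis along the lid, 6 mm out along its normal (z axis); moves with the lid. Tab 26 mm long, 50 mm wide, 6 mm thick; its face is 92 mm above the bench when shut. Behind it the clear round lid, 132 mm across, has a clear dome that starts 133 mm from the hinge, at most 34 mm high.
- start_top (a point): Middle of the flat top of the round green button (30 mm across, 9 mm proud) on the centrifuge's front panel; moves with the button. Its z axis is the panel's outward normal, along which the button slides: 12 degrees from vertical, leaning to the front.
- start (a joint): How far the green button is pushed in, m: 0 = out (off), 0.005 = fully in (on). It has no spring: it resists with about 3 N and stays where it is pushed.
- pulse_top (a point): Middle of the top of the small grey button (18 mm across, 5 mm proud) on the same panel, 88 mm from the green one. Not to be pressed.
- pulse (a joint): How far the small grey panel button is pushed in, m: 0 = out, 0.003 = fully in; springs back. Leave it alone.
- timer: Loose white bench timer lying flat with its keys up on rubber, 78 mm (x) by 108 mm (y) by 22 mm high, 0.11 to 0.22 kg. Origin at the centre of its underside; its greenish-grey display fills the +x half of its top, the keys the -x half.
- timer_key_top (a point): Middle of the flat top of the timer's big yellow key (26 mm in the timer's x by 40 mm in y, 7 mm proud of the timer, so 29 mm above the bench); moves with the key.
- timer_key (a joint): How far the yellow key is pushed in, m: 0 = up, 0.004 = fully down; a spring (1 N at first, 3 N fully down) brings it back. It counts as tapped from 0.002 on.
- timer_clear (a joint): How far the timer's small grey key (16 mm square, 4 mm proud, 58 mm from the middle of the yellow key) is pushed in, m: 0 = up, 0.003 = fully down. Leave it alone.
- vial: Small glass vial with black cap, 24 mm across, 43 mm high, standing on the robot's side of the timer. Bystander; origin under its centre.
- marker: Marker pen with red cap, 130 mm long, 15 mm thick, lying on the bench beyond the timer's display side. Bystander.
- tube_rack: Orange rack of microtubes, 75 by 190 mm, 55 mm high. Bystander; origin under its centre.
- tip_box: Blue pipette-tip box with clear cover, 124 by 86 mm, 67 mm high. Bystander; origin under its centre.
- amber_bottle: Amber bottle with blue cap, 70 mm across, 150 mm high. Bystander; origin under its centre.
- clear_bottle: Clear bottle with orange cap, 60 mm across, 125 mm high. Bystander; origin under its centre.
- beaker: Empty glass beaker, 66 mm across, 85 mm high. Bystander; origin under its centre.

How it is judged:
On the way, in this order (a step that is already met when the one before it is completed fails the run):
1. the lid is fully shut (value of joint lid below 0.04 rad), for 0.2 s.
2. the green button is pressed in and stays down (value of joint start above 0.004 m and value of joint lid below 0.04 rad), for 0.1 s.
3. the timer's yellow key is pressed (value of joint timer_key above 0.002 m and value of joint start above 0.004 m), for 0.02 s.
At the end, for the whole second after the job is handed in: The lid is shut (within 0.04 rad, about 6 mm at the tab), the green button is in (at least 4 of its 5 mm), the yellow key has been tapped and is up again, the timer lies flat at rest within 25 mm of where it was, and each bystander stands within 30 mm of where it was (all of step 2 and value of joint timer_key below 0.001 m and distance of timer from where it was at the start of the episode below 0.025 m and height (world z) of timer below 0.01 m and angle between timer's own z axis and vertical below 0.1 rad and linear speed of timer below 0.02 m/s and not (distance of tube_rack from where it was at the start of the episode above 0.03 m) and not (distance of tip_box from where it was at the start of the episode above 0.03 m) and not (distance of amber_bottle from where it was at the start of the episode above 0.03 m) and not (distance of clear_bottle from where it was at the start of the episode above 0.03 m) and not (distance of beaker from where it was at the start of the episode above 0.03 m) and not (distance of vial from where it was at the start of the episode above 0.03 m) and not (distance of marker from where it was at the start of the episode above 0.03 m) and not (angle between tube_rack's own z axis and vertical above 0.35 rad) and not (angle between tip_box's own z axis and vertical above 0.35 rad) and not (angle between amber_bottle's own z axis and vertical above 0.35 rad) and not (angle between clear_bottle's own z axis and vertical above 0.35 rad) and not (angle between beaker's own z axis and vertical above 0.35 rad) and not (angle between vial's own z axis and vertical above 0.35 rad) and not (angle between marker's own z axis and vertical above 0.35 rad)); the robot touches nothing.
It fails at once if the green button is pressed while the lid is open, or the yellow timer key before the centrifuge is switched on ((value of joint start above 0.0015 m and value of joint lid above 0.06 rad) or (value of joint timer_key above 0.0015 m and value of joint start below 0.0035 m)).
It fails at once if a small grey button of the centrifuge or the timer is pressed (value of joint any of pulse, timer_clear above 0.0015 m).
It fails at once if the timer is lifted, tipped or shoved more than 25 mm (height (world z) of timer above 0.012 m or angle between timer's own z axis and vertical above 0.25 rad or distance of timer from where it was at the start of the episode above 0.025 m).
It fails at once if the centrifuge is pushed harder than 35 N or the timer harder than 30 N (contact force between any of the fingers, the arm and centrifuge above 35 N or contact force between any of the fingers, the arm and timer above 30 N).
It fails at once if a bystander is moved more than 30 mm or knocked over (distance of any of tube_rack, tip_box, amber_bottle, clear_bottle, beaker, vial, marker from where it was at the start of the episode above 0.03 m or angle between any of tube_rack, tip_box, amber_bottle, clear_bottle, beaker, vial, marker's own z axis and vertical above 0.35 rad).
It also fails if it takes over 48 s, if anything falls off the work surface, if the arm or the gripper's body presses on something with over 40 N, if the wrist force passes 120 N, or if a joint passes its speed limit or range.

ROBOT

A 6-joint arm with a two-finger parallel gripper is mounted at the origin on the work surface. World frame = base frame: x ahead of the robot, y to its left, z up, the work surface at z = 0. Lengths are in m, angles in rad, forces in N, time in s.
With the tool pointing down it reaches from about 0.25 to 0.775 m from the base axis. Payload 4 kg.
Tool frame: the origin (TCP) lies at the very end of the fingers, on their centre line; the grasp point (between the pads) lies 19 mm behind it; y points along the fingers, x is the direction in which the jaws open and shut, and the axes are right-handed (so a half turn about y gives the same grasp; the last joint's range is limited). The gripper opens to 94 mm and grips with 3 to 60 N. Pads are 16 mm wide; open, the fingers measure 119 mm over their backs; the gripper's body (75 mm by 177 mm) begins 78 mm behind the grasp point.
Start: joints at [1.055, 0.087, 1.371, -0, 1.684, -0.103], TCP at [0.221, 0.504, 0.206] pointing down, gripper open.
Joint ranges: [-3.1, 3.1], [-0.76, 2.03], [0.27, 2.55], [-1.08, 4.22], [0.17, 2.65], [-2.57, 2.57]. Speed limits (rad/s): [2.79, 2.79, 3.14, 3.14, 3.14, 3.14].

INTERFACE

Orientations are given as [roll, pitch, yaw] about the fixed x, y, z axes, in that order (R = Rz(yaw) Ry(pitch) Rx(roll)).
In Python, from bench import robot gives the robot as it stands.
- The arm moves only by the shell command python3 -m handwheel 'ROWS' [OPENING]. ROWS is JSON, a list of rows, each an object with "delta_pos": the shift along the tool's x, y, z in mm, a list of three; "yaw": the turn about the tool's y in rad. A call has 1 to 12 rows; each row is the pose to reach, as a shift and turn from the pose commanded when the call began, along the tool's axes at that moment; what a row does not reach only later rows make up. A row lasts 1/10 s, in which the tool goes at most 50 mm and 8.59 degrees, less where a joint would pass 70% of its speed; a pose out of reach is approached as far as the arm can. A call with a gripper value outside its range is refused whole. OPENING is the closure in counts, from 0 (fully open) to 255 (shut), set as the call begins (- or left out, the last holds). The fingers move at their own pace and stop on an object; the grip force is fixed at half the most. Time passes only in rows, so rows that repeat a pose let the fingers close. It gives the time, the measured TCP pose, the force and the opening at its end, in the units of the state.
- robot.get_obs(): the state, without advancing time (a new reading comes with each control period).
- robot.snapshot(name): name is "scene" or "top" or "wrist"; returns a dict with "image" (480x640x3 uint8, red, green, blue), "fx", "fy", "cx", "cy" (pixels), "k1" (the pictures are not rectified: a ray, as slopes to the right and down, at radius r is drawn at 1 + k1 r^2 times it, then the intrinsics apply), "rvec" (rotation vector, rad) and "tvec" (3), from world to camera coordinates, as OpenCV has them. Camera axes: x right, y down, z forward; pixel columns grow to the right and rows downward; lengths in m; the calibration is good to about 2 mm. A picture is of the moment at which its call begins. There is no depth.
- robot.close_job(): hands the job in, once; it reports no verdict.
The state is a dict: "time": time; "joint_positions": joint angles; "qvel": joint speeds; "joint_torque": joint torques, N m; "tool_pos": TCP position; "ee_rot": TCP orientation; "wrist_force": force on the tool from outside, world axes, zero at the start; "wrist_torque": the same for the moment, N m; "width": finger opening in m.
Only numpy, scipy, OpenCV 4.12 (cv2) and the standard library are available. Lean on these libraries where they do the work, as an engineer would, in place of code of your own. Each camera call takes 0.05 s, during which the arm holds its last target.

## Working session

There is one attempt and no reset: what is moved stays moved. The work goes in short steps, Python scripts to look and compute and a shell command to move; the robot and the scene stay as the last step left them, time stands still between calls to the robot, and variables do not carry over. Pictures are saved under pics/ and viewed, and the job is handed in when it is done.

```bash
ls; mkdir -p pics
cat > h.py <<'E'
import numpy as np, cv2
from scipy.spatial.transform import Rotation as R
from bench import robot
def snap(n,f):
    s=robot.snapshot(n); cv2.imwrite('pics/'+f,s['image'][:,:,::-1]); 
    np.savez('pics/'+f[:-4]+'.npz',**s); return s
def load(f): 
    d=np.load('pics/'+f+'.npz'); return {k:d[k] for k in d}
def ray(s,u,v):
    xd=(u-s['cx'])/s['fx']; yd=(v-s['cy'])/s['fy']; k=float(s['k1'])
    x,y=xd,yd
    for _ in range(30):
        r2=x*x+y*y; x=xd/(1+k*r2); y=yd/(1+k*r2)
    Rm=cv2.Rodrigues(np.array(s['rvec'],float))[0]; t=np.array(s['tvec'],float).ravel()
    return -Rm.T@t, Rm.T@np.array([x,y,1.])
def onz(s,u,v,z):
    c,d=ray(s,u,v); return c+d*(z-c[2])/d[2]
def proj(s,P):
    Rm=cv2.Rodrigues(np.array(s['rvec'],float))[0]; t=np.array(s['tvec'],float).ravel()
    p=Rm@np.array(P)+t; x,y=p[0]/p[2],p[1]/p[2]; r=1+float(s['k1'])*(x*x+y*y)
    return np.array([s['fx']*x*r+s['cx'],s['fy']*y*r+s['cy']])
def cross(rs):
    A=0;b=0
    for c,d in rs:
        d=d/np.linalg.norm(d);M=np.eye(3)-np.outer(d,d);A=A+M;b=b+M@c
    return np.linalg.solve(A,b)
E
python3 - <<'E'
from h import *
for n in ('scene','top','wrist'): 
    s=snap(n,n+'0.png'); print(n,s['fx'],s['k1'],ray(s,320,240))
o=robot.get_obs(); print(o); print(R.from_euler('xyz',o['ee_rot']).as_matrix().round(3))
E
```

```text
pics
scene 594.3447461740222 -0.15441995949922757 (array([1.26140138, 0.06071963, 1.18038077]), array([-0.50991509, -0.02558216, -0.85987041]))
top 589.6475239721834 -0.19894594636234456 (array([0.37746071, 0.02507162, 1.4308979 ]), array([ 0.1653229 , -0.00835204, -0.98624839]))
wrist 395.9196274032759 -0.030392368779640733 (array([0.146864  , 0.53563428, 0.3839593 ]), array([ 0.25478523, -0.09993887, -0.96190979]))
{'time': 0.15, 'joint_positions': array([ 1.05488464e+00,  8.77811966e-02,  1.37188659e+00, -1.98417190e-05,
        1.68358698e+00, -1.03099563e-01]), 'qvel': array([-0.00049609, -0.00177565, -0.00586671,  0.00036372, -0.00187225,
        0.00081107]), 'joint_torque': array([ 1.88536877e-03, -3.40648556e+01, -3.02791321e+01,  7.18978699e-02,
        3.06010852e-02, -1.41868773e-04]), 'tool_pos': array([0.22045808, 0.50343187, 0.20458566]), 'ee_rot': array([-1.57064488,  0.00165532,  1.15798211]), 'wrist_force': array([-0.09257713, -0.48916374,  0.36882234]), 'wrist_torque': array([ 0.0032705 , -0.03139843, -0.05885633]), 'width': 0.09381297703462284}
[[ 0.401 -0.001 -0.916]
 [ 0.916 -0.001  0.401]
 [-0.002 -1.     0.   ]]
```

View pics/scene0.png

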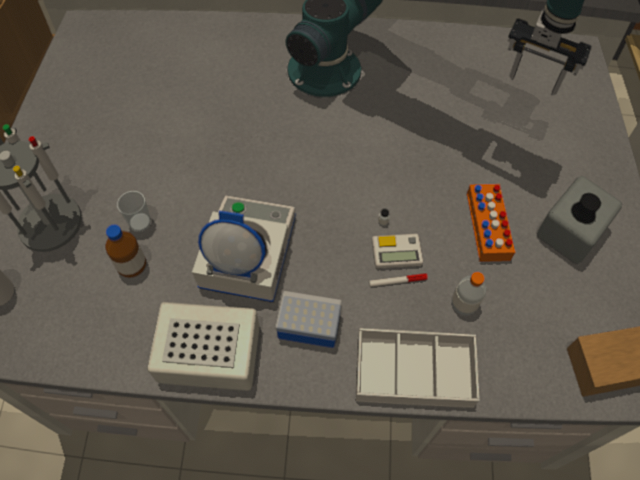

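View pics/top0.png

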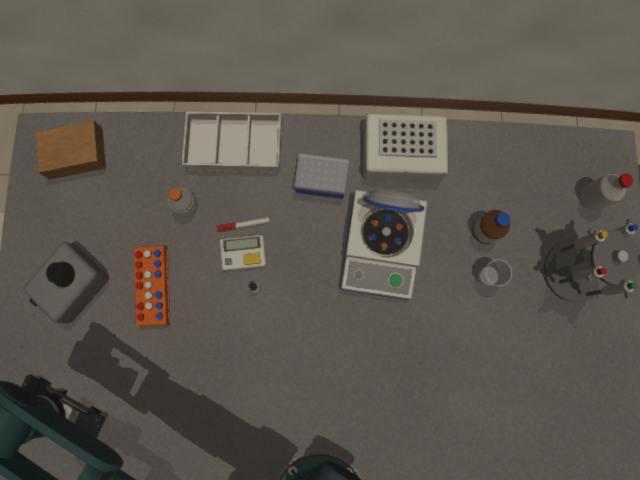

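View pics/wrist0.png

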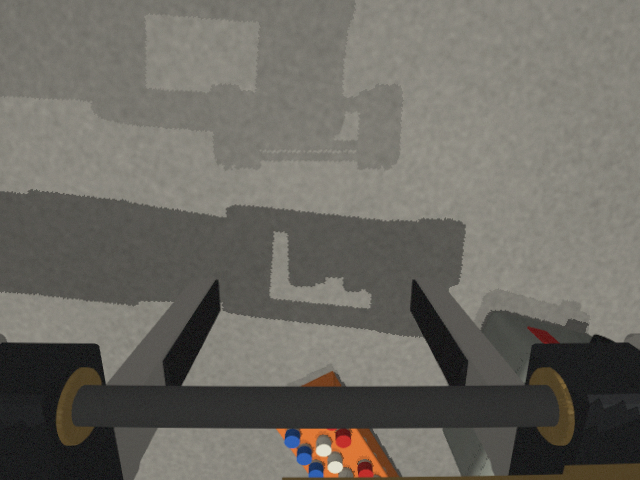

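The overview shows the centrifuge at about (385,245) in the top view, with the panel towards the robot, the green button at (396,281) and the lid open. The timer is at (243,252), its yellow key at (252,258) and the vial at (253,286). I'll measure by colour next.

Run:
```python
from h import *
def blobs(s,lo,hi,box,name):
    h=cv2.cvtColor(s['image'],cv2.COLOR_RGB2HSV); m=cv2.inRange(h,lo,hi)
    k=np.zeros_like(m); x0,y0,x1,y1=box; k[y0:y1,x0:x1]=m[y0:y1,x0:x1]
    n,l,st,c=cv2.connectedComponentsWithStats(k); 
    i=1+np.argmax(st[1:,4]); print(name,st[i],c[i].round(2)); return c[i]
T=load('top0');S=load('scene0')
g=blobs(T,(45,120,50),(75,255,255),(330,180,440,310),'gT'); gs=blobs(S,(45,120,50),(75,255,255),(190,180,300,310),'gS')
print('green z.0575',onz(T,*g,.0575),onz(S,*gs,.0575),cross([ray(T,*g),ray(S,*gs)]))
y=blobs(T,(20,120,80),(32,255,255),(210,220,280,280),'yT'); ys=blobs(S,(20,120,80),(32,255,255),(360,220,430,270),'yS')
print('yellow z.029',onz(T,*y,.029),onz(S,*ys,.029),cross([ray(T,*y),ray(S,*ys)]))
for nm,b in (('T',(T,(325,170,445,310))),('S',(S,(180,180,310,310)))):
    s,(x0,y0,x1,y1)=b; cv2.imwrite(f'pics/cen{nm}.png',cv2.resize(s['image'][y0:y1,x0:x1,::-1],None,fx=4.5,fy=4.3,interpolation=cv2.INTER_CUBIC))
s=T;cv2.imwrite('pics/timT.png',cv2.resize(s['image'][210:310,200:300,::-1],None,fx=5,fy=5,interpolation=cv2.INTER_CUBIC))
```

```text
gT [391 275  10  11  87] [395.45 280.24]
gS [232 203  12   9  87] [237.59 206.84]
green z.0575 [ 0.51664297 -0.16605955  0.0575    ] [ 0.52089205 -0.16569329  0.0575    ] [ 0.51720822 -0.16682829  0.05191418]
yT [244 253  16  12 163] [251.53 258.41]
yS [378 235  18  12 178] [386.65 240.56]
yellow z.029 [0.56317105 0.17642333 0.029     ] [0.5696133  0.17666786 0.029     ] [0.56433634 0.1774631  0.02020626]
```

View pics/cenT.png

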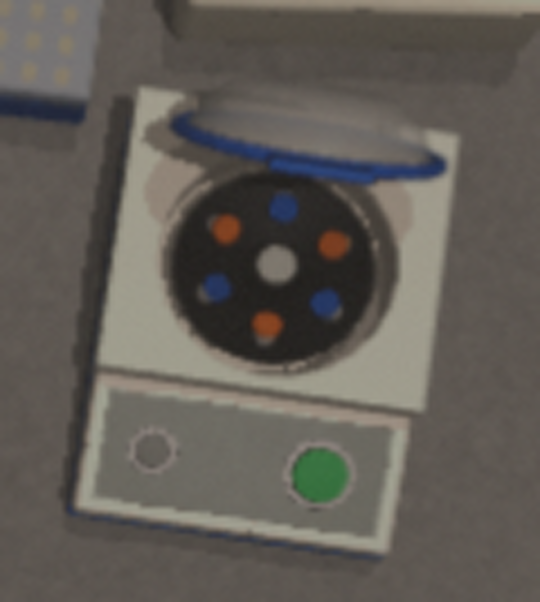

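View pics/cenS.png

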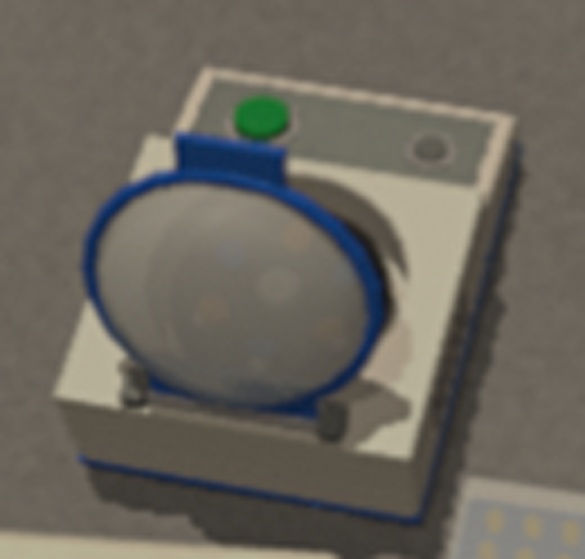

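View pics/timT.png

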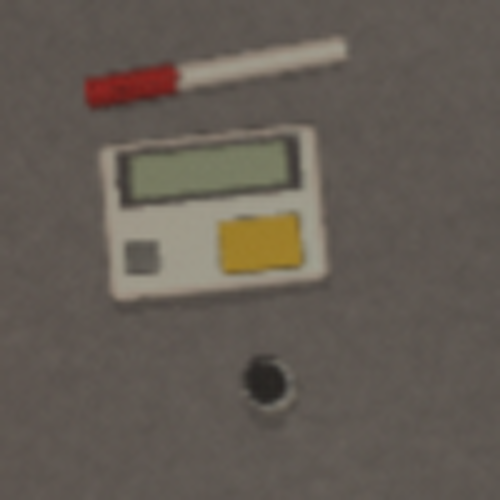

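In the 4.5x/4.3x top crop, the housing corners are at (97,372), (425,411), (140,88) and (460,134). The lid stands well open, with the tab towards the front. In the scene crop, the tab's free edge runs from (178,135) to (287,150). Next I'll compute the frames.

Run:
```python
from h import *
T=load('top0');S=load('scene0')
t=lambda u,v:(325+u/4.5-.4,170+v/4.3-.4); sc=lambda u,v:(180+u/4.5-.4,180+v/4.3-.4)
FL,FR,BL,BR=[onz(T,*t(*p),.085)[:2] for p in ((97,372),(425,411),(140,88),(460,134))]
print(FL,FR,BL,BR,'w',np.linalg.norm(FL-FR),np.linalg.norm(BL-BR),'l',np.linalg.norm(FL-BL),np.linalg.norm(FR-BR))
yv=(FL-FR)+(BL-BR); xv=(BL-FL)+(BR-FR)
print('yaw',np.arctan2(xv[1],xv[0]),np.arctan2(-yv[0],yv[1]))
# scene corners: front left(149,137)?, back (55,400),(412,458)
for p in ((55,400),(412,458)): print('scene back',onz(S,*sc(*p),.085)[:2])
yaw=(np.arctan2(xv[1],xv[0])+np.arctan2(-yv[0],yv[1]))/2
cx=np.array([np.cos(yaw),np.sin(yaw)]);cy=np.array([-cx[1],cx[0]])
ctr=(FL+FR+BL+BR)/4; O=ctr-cx*.0325; print('yaw',yaw,'O',O)
# cross-check: green and grey button in centrifuge frame
for n,p,z in(('green',(320,475),.057),('grey',(152,451),.052)):
    q=onz(T,*t(*p),z)[:2]-O; print(n,q@cx,q@cy)
Y=T;
H=np.array([*(O+cx*.098),.086])
# tab free edge in scene view: intersect rays with plane thru |s|~.159 : solve theta from ray in cx-z plane (ray->circle)
for nm,pts,rr in (('S',[sc(178,135),sc(287,150)],.159),('T',[t(270,162),t(375,180)],.159)):
  s=S if nm=='S' else T
  for p in pts:
    c,d=ray(s,*p); a=np.array([(c-H)[:2]@cx,(c-H)[2]]);b=np.array([d[:2]@cx,d[2]])
    for l in np.roots([b@b,2*a@b,a@a-rr**2]):
        if abs(l.imag)<1e-9: q=a+b*l.real; w=(c+d*l.real-H)[:2]@cy; print(nm,'theta',np.arctan2(q[1],-q[0]),'lateral',w)
        else: print(nm,'miss',l)
```

```text
[ 0.56703528 -0.04756906] [ 0.55007245 -0.2171994 ] [ 0.72456807 -0.067453  ] [ 0.70389706 -0.23657259] w 0.17047635409872938 0.1703781784035027 l 0.15878271977317393 0.15503977796622193
yaw -0.1254219921845912 -0.11064254438731998
scene back [ 0.70955995 -0.23382053]
scene back [ 0.72861223 -0.06473989]
yaw -0.11803226828595559 O [ 0.60411934 -0.13837136]
green -0.08304906586273884 -0.03842463565885595
grey -0.08181469422861729 0.050146670392960016
S theta -0.16207581903965493 lateral -0.0745702302944079
S theta 1.2639944067503508 lateral -0.019238071376407977
S theta -0.15369980720127527 lateral -0.017654785159809158
S theta 1.2569383805613774 lateral 0.028291804245254525
T theta -1.6958524360710423 lateral -0.0025197494671729357
T theta 1.2228461988349846 lateral 0.025722965056613794
T theta -1.6831965949142074 lateral -0.06493403102250606
T theta 1.2127764378112198 lateral -0.023978776214662885
```

The sizes check out: housing 170 × 157 mm and buttons 88.6 mm apart. The yaw is about -0.118 and the lid about 1.2 rad. Now I'll close the gripper and go up over the timer for a closer wrist view.

```bash
cat >> h.py <<'E'
def delta(P,yaw_x=None):
    o=robot.get_obs(); M=R.from_euler('xyz',o['ee_rot']).as_matrix()
    a=np.arctan2(M[1,0],M[0,0])
    print('d mm',(M.T@(np.array(P)-o['tool_pos'])*1000).round(1),'turn',None if yaw_x is None else round(-(yaw_x-a),4),'tcp',o['tool_pos'].round(4),'F',o['wrist_force'].round(2),'w',round(o['width'],4))
E
python3 - <<'E'
from h import *
delta((.52,.15,.30),np.pi/2-.118)
E
```

```text
d mm [-203.7  -95.1 -416.2] turn -0.2948 tcp [0.2205 0.5034 0.2046] F [-0.09 -0.49  0.37] w 0.0938
```

```bash
python3 -m handwheel '[{"delta_pos":[0,-48,0],"yaw":0},{"delta_pos":[0,-95,0],"yaw":0},{"delta_pos":[-204,-95,-416],"yaw":-0.295},{"delta_pos":[-204,-95,-416],"yaw":-0.295},{"delta_pos":[-204,-95,-416],"yaw":-0.295},{"delta_pos":[-204,-95,-416],"yaw":-0.295},{"delta_pos":[-204,-95,-416],"yaw":-0.295},{"delta_pos":[-204,-95,-416],"yaw":-0.295},{"delta_pos":[-204,-95,-416],"yaw":-0.295},{"delta_pos":[-204,-95,-416],"yaw":-0.295},{"delta_pos":[-204,-95,-416],"yaw":-0.295},{"delta_pos":[-204,-95,-416],"yaw":-0.295}]' 255
python3 - <<'E'
from h import *
s=snap('wrist','wrist1.png'); delta((.52,.15,.30),np.pi/2-.118); print(robot.get_obs()['ee_rot'])
E
```

```text
time: 1.35
tool_pos: [0.5217, 0.1465, 0.2993]
ee_rot: [-1.57, 0.001, 1.449]
wrist_force: [-0.6, 0.7, 0.5]
width: 0.002
d mm [ 4.5 -1.2  3.4] turn -0.0063 tcp [0.5229 0.1451 0.2988] F [ 1.24 -0.66 -0.44] w 0.0011
[-1.5701985   0.00295687  1.44646666]
```

View pics/wrist1.png

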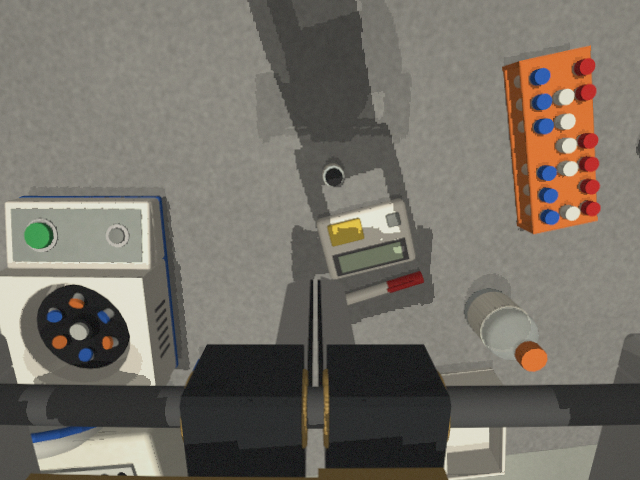

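The wrist view shows the yellow key at (347,231), the green button at (39,236), the small grey key at (392,219) and the closed fingertips near (317,283). I'll measure again now that the arm has settled.

Run:
```python
from h import *
s=snap('wrist','wrist2.png'); o=robot.get_obs(); print('qv',abs(o['qvel']).max(),o['tool_pos'],'tcp px',proj(s,o['tool_pos']))
h=cv2.cvtColor(s['image'],cv2.COLOR_RGB2HSV)
def quadpts(m):
    cs,_=cv2.findContours(m,cv2.RETR_EXTERNAL,cv2.CHAIN_APPROX_NONE); c=max(cs,key=cv2.contourArea); return c
c=quadpts(cv2.inRange(h,(18,110,60),(34,255,255))); r=cv2.minAreaRect(c); print('yellow rect',r); print('key',onz(s,*r[0],.029))
cg=quadpts(cv2.inRange(h,(45,100,50),(75,255,255))); (u,v),ax,an=cv2.fitEllipse(cg); print('green',u,v,ax,onz(s,u,v,.057))
w=cv2.inRange(h,(0,0,100),(179,255,255))[185:285,305:425]
cv2.imwrite('pics/tw.png',cv2.resize(s['image'][170:310,270:450,::-1],None,fx=4,fy=4,interpolation=cv2.INTER_CUBIC))
cv2.imwrite('pics/cw.png',cv2.resize(s['image'][180:400,0:200,::-1],None,fx=2.7,fy=2.7,interpolation=cv2.INTER_CUBIC))
```

```text
qv 0.06325788962995978 [0.521265   0.14736471 0.2989989 ] tcp px [319.0337988  293.99877117]
yellow rect ((233.0, 473.5), (11.0, 420.0), 90.0)
key [ 0.90100725 -0.02173692  0.029     ]
green 39.5565071105957 234.5128173828125 (25.201805114746094, 27.653047561645508) [ 0.51725357 -0.16606843  0.057     ]
```

View pics/tw.png

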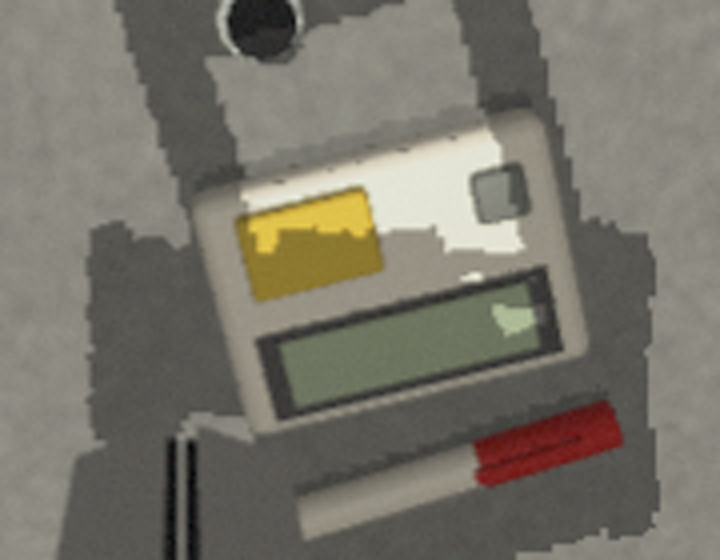

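View pics/cw.png

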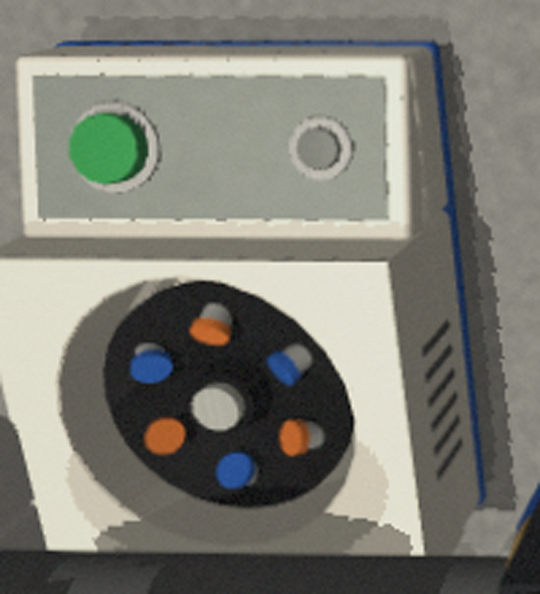

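The crop shows the key's corners at (236,217), (365,188), (383,268) and (255,301). The housing's near corner is at about (388,262) in the second crop.

Run:
```python
from h import *
s=load('wrist2')
q=[onz(s,270+u/4-.4,170+v/4-.4,.029) for u,v in ((236,217),(365,188),(383,268),(255,301))]
q=np.array(q); print(q.round(4),'ctr',q.mean(0),'edges',np.linalg.norm(np.diff(q,axis=0),axis=1))
e=q[0]-q[1]+q[3]-q[2]; print('timer y dir angle',np.arctan2(e[1],e[0]))
print('housing +y front corner',onz(s,388/2.7-.2,180+262/2.7-.2,.085),'pred from top .567 -.0476')
O=np.array([.6055,-.1383]);yaw=-.118
cx=np.array([np.cos(yaw),np.sin(yaw)])
H=np.r_[O+cx*.098,.086]
def tcp(th,sl=.150,n=.006,b=.008):
    c=-sl*np.cos(th)+n*np.sin(th)+b; z=sl*np.sin(th)+n*np.cos(th); return np.r_[H[:2]+cx*c,H[2]+z]
P0=tcp(1.22)+np.r_[cx*.016,-.004]
print('pre',P0); delta(np.r_[P0[:2]+cx*.006,.31],np.pi/2+yaw)
for th in (1.22,1.1,1,.9,.8,.7,.6,.5,.4,.3,.2,.1,.05,0,-.03):
    p=tcp(th); dd=(p-P0); print(th,p.round(4),'rel pre: toolz',round(-(dd[:2]@cx)*1e3,1),'tooly',round(-dd[2]*1e3,1))
```

```text
[[0.5522 0.1567 0.029 ]
 [0.5483 0.1949 0.029 ]
 [0.5729 0.1979 0.029 ]
 [0.5783 0.1594 0.029 ]] ctr [0.56292325 0.17720919 0.029     ] edges [0.03835091 0.02481687 0.03889349]
timer y dir angle -1.4492995843715044
housing +y front corner [ 0.5718566  -0.04626032  0.085     ] pred from top .567 -.0476
pre [ 0.68105863 -0.14725753  0.22492678]
d mm [-272.8  -11.1 -200.7] turn -0.0048 tcp [0.5213 0.1474 0.299 ] F [-0.3   1.12  0.04] w 0.0005
1.22 [ 0.6652 -0.1454  0.2289] rel pre: toolz 16.0 tooly -4.0
1.1 [ 0.6485 -0.1434  0.2224] rel pre: toolz 32.8 tooly 2.5
1 [ 0.6353 -0.1418  0.2155] rel pre: toolz 46.1 tooly 9.5
0.9 [ 0.6228 -0.1404  0.2072] rel pre: toolz 58.6 tooly 17.7
0.8 [ 0.6113 -0.139   0.1978] rel pre: toolz 70.3 tooly 27.1
0.7 [ 0.6007 -0.1377  0.1872] rel pre: toolz 80.9 tooly 37.7
0.6 [ 0.5912 -0.1366  0.1756] rel pre: toolz 90.5 tooly 49.3
0.5 [ 0.5829 -0.1356  0.1632] rel pre: toolz 98.8 tooly 61.7
0.4 [ 0.5759 -0.1348  0.1499] rel pre: toolz 105.9 tooly 75.0
0.3 [ 0.5702 -0.1341  0.1361] rel pre: toolz 111.6 tooly 88.9
0.2 [ 0.566  -0.1336  0.1217] rel pre: toolz 115.9 tooly 103.2
0.1 [ 0.5631 -0.1333  0.1069] rel pre: toolz 118.7 tooly 118.0
0.05 [ 0.5623 -0.1332  0.0995] rel pre: toolz 119.6 tooly 125.4
0 [ 0.5618 -0.1331  0.092 ] rel pre: toolz 120.1 tooly 132.9
-0.03 [ 0.5617 -0.1331  0.0875] rel pre: toolz 120.2 tooly 137.4
```

Key centre is about (0.563, 0.177), and the timer's y axis is antiparallel to tool x within 0.01 rad. Next I'll go above and behind the lid tab.

```bash
python3 -m handwheel '[{"delta_pos":[0,-11,0],"yaw":0},{"delta_pos":[-273,-11,-201],"yaw":-0.005},{"delta_pos":[-273,-11,-201],"yaw":-0.005},{"delta_pos":[-273,-11,-201],"yaw":-0.005},{"delta_pos":[-273,-11,-201],"yaw":-0.005},{"delta_pos":[-273,-11,-201],"yaw":-0.005},{"delta_pos":[-273,-11,-201],"yaw":-0.005},{"delta_pos":[-273,-11,-201],"yaw":-0.005},{"delta_pos":[-273,-11,-201],"yaw":-0.005},{"delta_pos":[-273,-11,-201],"yaw":-0.005},{"delta_pos":[-273,-11,-201],"yaw":-0.005}]'
python3 - <<'E'
from h import *
s=snap('top','top1.png');s2=snap('scene','scene1.png'); o=robot.get_obs()['tool_pos'];print('tcp px',proj(s,o),proj(s2,o))
delta((.6811,-.1473,.225),np.pi/2-.118)
a=cv2.resize(s['image'][140:300,320:450,::-1],(400,490));b=cv2.resize(s2['image'][100:320,170:330,::-1],(400,550))
c=np.zeros((550,800,3),np.uint8);c[:490,:400]=a;c[:,400:]=b;cv2.imwrite('pics/pre.png',c)
E
```

```text
time: 2.55
tool_pos: [0.6872, -0.1422, 0.3131]
ee_rot: [-1.572, -0.0, 1.461]
wrist_force: [-0.7, 0.9, 0.7]
width: 0.0003
tcp px [401.63649889 180.92413515] [222.00597758 204.73199638]
d mm [-5.6 88.5  5.6] turn 0.008 tcp [ 0.6871 -0.1423  0.3135] F [-0.84 -0.19  0.12] w 0.0006
```

View pics/pre.png

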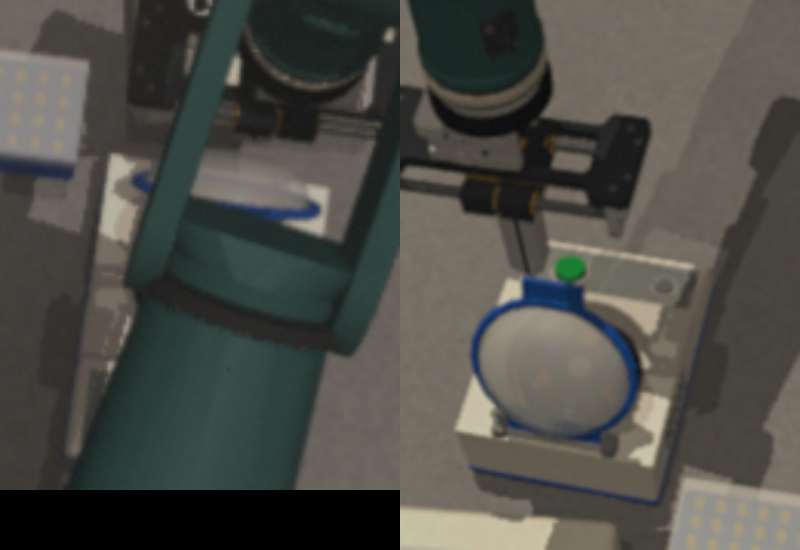

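The fingertips hang above and just behind the tab, at about (221,208) in the scene view. Next I'll descend behind the tab.

```bash
python3 -m handwheel '[{"delta_pos":[-5,20,5],"yaw":0.008},{"delta_pos":[-5,40,5],"yaw":0.008},{"delta_pos":[-5,60,5],"yaw":0.008},{"delta_pos":[-5,75,5],"yaw":0.008},{"delta_pos":[-5,88,5],"yaw":0.008},{"delta_pos":[-5,88,5],"yaw":0.008},{"delta_pos":[-5,88,5],"yaw":0.008}]'
python3 - <<'E'
from h import *
delta((.6811,-.1473,.225),np.pi/2-.118); delta((.6652,-.1454,.2289),np.pi/2-.118)
s2=snap('scene','scene2.png'); cv2.imwrite('pics/pre2.png',cv2.resize(s2['image'][100:320,170:330,::-1],(436,600)))
E
```

```text
time: 3.35
tool_pos: [0.6818, -0.1484, 0.2243]
ee_rot: [-1.572, 0.0, 1.451]
wrist_force: [-0.2, -0.0, 0.9]
width: 0.0006
d mm [ 1.  -0.7  0.9] turn -0.002 tcp [ 0.6818 -0.1484  0.2243] F [-0.25 -0.01  0.94] w 0.0006
d mm [ 1.  -4.6 16.9] turn -0.002 tcp [ 0.6818 -0.1484  0.2243] F [-0.25 -0.01  0.94] w 0.0006
```

View pics/pre2.png

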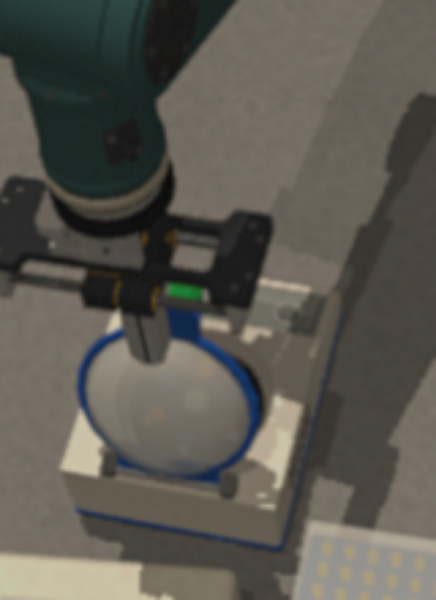

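```bash
python3 - <<'E'
from h import *
s=load('scene2'); t=robot.get_obs()['tool_pos']; print(proj(s,t)); 
O=np.array([.6055,-.1383]);cx=np.array([np.cos(.118),-np.sin(.118)]);cy=np.array([-cx[1],cx[0]])
for th in (1.2,1.25):
  for w in(-.025,0,.025):
    c=-.159*np.cos(th); print(th,w,proj(s,np.r_[O+cx*(.098+c)+cy*w,.086+.159*np.sin(th)]))
print('tcp in cf',(t[:2]-O)@cx,(t[:2]-O)@cy)
E
python3 - <<'E'
import cv2
a=cv2.imread('pics/scene0.png')[195:300,185:300]
b=cv2.imread('pics/scene2.png')[195:300,185:300]
cv2.imwrite('pics/cmp.png',cv2.resize(cv2.hconcat([a,b]),None,fx=3.4,fy=3.4,interpolation=cv2.INTER_CUBIC))
E
```

```text
[225.21590301 228.56095647]
1.2 -0.025 [217.77846681 208.01031535]
1.2 0 [230.30316972 210.00556793]
1.2 0.025 [242.9169745  212.01739679]
1.25 -0.025 [216.5349428  210.42669438]
1.25 0 [229.12190259 212.43992874]
1.25 0.025 [241.79929791 214.46963563]
tcp in cf 0.07735823449023642 -0.0012955579725448928
```

View pics/cmp.png

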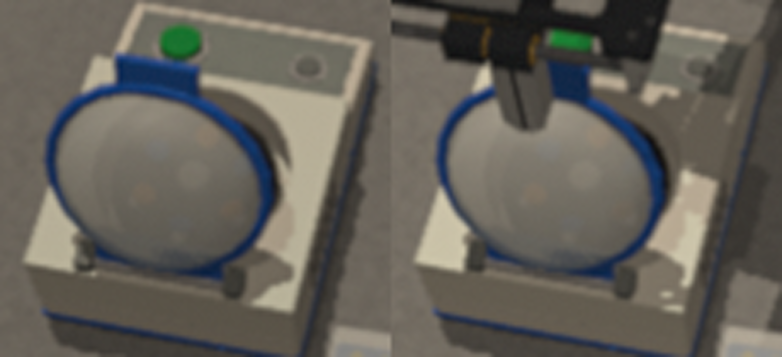

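The tip lies within a few mm of the tab's middle, and the view matches the projection. Next I'll push along the arc in stages.

```bash
python3 -m handwheel '[{"delta_pos":[4,-2,9],"yaw":0},{"delta_pos":[4,-4,17],"yaw":0},{"delta_pos":[4,-1,25],"yaw":0},{"delta_pos":[4,2,33],"yaw":0},{"delta_pos":[4,5,40],"yaw":0},{"delta_pos":[4,9,47],"yaw":0},{"delta_pos":[4,13,53],"yaw":0},{"delta_pos":[4,17,59],"yaw":0},{"delta_pos":[4,17,59],"yaw":0}]'
python3 - <<'E'
from h import *
P=(.6811,-.1473,.225); delta(P)
s2=snap('scene','scene3.png'); cv2.imwrite('pics/p3.png',cv2.resize(s2['image'][100:320,170:330,::-1],(436,600)))
E
```

```text
time: 4.3
tool_pos: [0.6227, -0.1379, 0.2058]
ee_rot: [-1.569, -0.0, 1.45]
wrist_force: [0.5, 1.0, -1.4]
width: 0.0003
d mm [ -2.2 -19.3 -59.1] turn None tcp [ 0.6227 -0.1379  0.2058] F [ 0.51  0.97 -1.4 ] w 0.0003
```

View pics/p3.png

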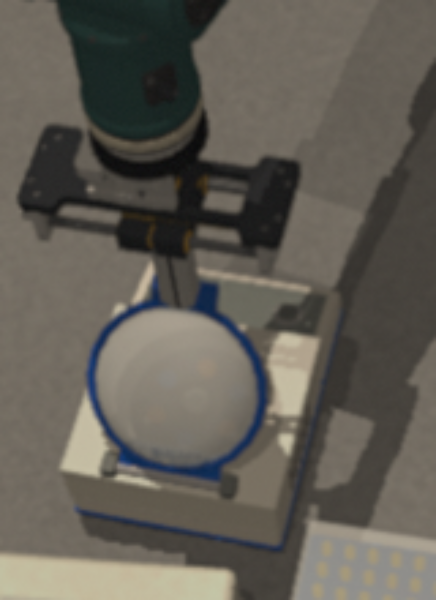

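The lid follows, now at about 0.9 rad with the tip on the tab. Continuing along the arc.

```bash
python3 -m handwheel '[{"delta_pos":[0,5,7],"yaw":0},{"delta_pos":[0,10,13],"yaw":0},{"delta_pos":[0,15,18],"yaw":0},{"delta_pos":[0,20,23],"yaw":0},{"delta_pos":[0,26,29],"yaw":0},{"delta_pos":[0,32,34],"yaw":0},{"delta_pos":[0,44,42],"yaw":0},{"delta_pos":[0,57,49],"yaw":0},{"delta_pos":[0,71,55],"yaw":0},{"delta_pos":[0,85,59],"yaw":0},{"delta_pos":[0,85,59],"yaw":0}]'
python3 - <<'E'
from h import *
P=(.6811,-.1473,.225); delta(P)
s2=snap('scene','scene4.png'); cv2.imwrite('pics/p4.png',cv2.resize(s2['image'][100:320,170:330,::-1],(436,600)))
E
```

```text
time: 5.45
tool_pos: [0.5629, -0.1302, 0.1188]
ee_rot: [-1.565, -0.001, 1.45]
wrist_force: [-0.3, 1.2, -0.7]
width: 0.0002
d mm [  -2.6 -106.9 -118.9] turn None tcp [ 0.5629 -0.1302  0.1188] F [-0.29  1.18 -0.72] w 0.0002
```

View pics/p4.png

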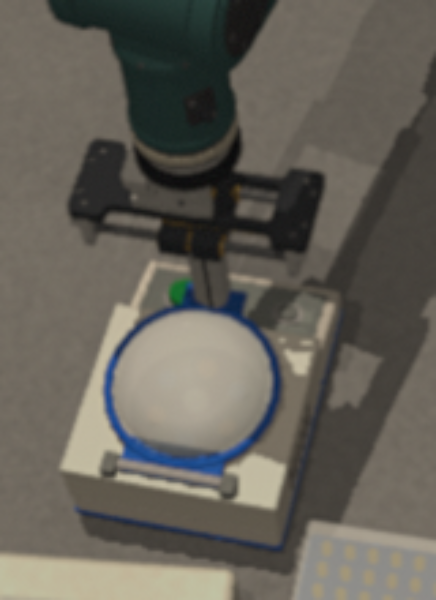

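The tip is in the middle of the tab and the lid is at about 0.18 rad. The last 27 mm go down in small steps.

```bash
python3 -m handwheel '[{"delta_pos":[0,6,1],"yaw":0},{"delta_pos":[0,12,2],"yaw":0},{"delta_pos":[0,17,2],"yaw":0},{"delta_pos":[0,22,3],"yaw":0},{"delta_pos":[0,25,3],"yaw":0},{"delta_pos":[0,27,3],"yaw":0},{"delta_pos":[0,27,3],"yaw":0}]'
```

```text
time: 6.2
tool_pos: [0.5621, -0.1304, 0.094]
ee_rot: [-1.57, -0.0, 1.45]
wrist_force: [0.1, 0.1, 0.6]
width: 0.0003
```

```bash
python3 -m handwheel '[{"delta_pos":[0,1,0],"yaw":0},{"delta_pos":[0,2,0],"yaw":0},{"delta_pos":[0,2,0],"yaw":0}]'; python3 -m handwheel '[{"delta_pos":[0,1,0],"yaw":0},{"delta_pos":[0,1,0],"yaw":0},{"delta_pos":[0,1,0],"yaw":0}]'
```

```text
time: 6.5
tool_pos: [0.5623, -0.1305, 0.0925]
ee_rot: [-1.571, -0.0, 1.45]
wrist_force: [-0.0, 0.9, 0.5]
width: 0.0002
time: 6.8
tool_pos: [0.5624, -0.1305, 0.0922]
ee_rot: [-1.571, 0.0, 1.45]
wrist_force: [-1.8, 0.6, 3.9]
width: 0.0004
```

```bash
python3 -m handwheel '[{"delta_pos":[0,1,0],"yaw":0},{"delta_pos":[0,1,0],"yaw":0},{"delta_pos":[0,1,0],"yaw":0},{"delta_pos":[0,1,0],"yaw":0}]'; python3 -m handwheel '[{"delta_pos":[0,-5,0],"yaw":0},{"delta_pos":[0,-25,5],"yaw":0},{"delta_pos":[0,-50,20],"yaw":0},{"delta_pos":[0,-60,40],"yaw":0},{"delta_pos":[0,-60,60],"yaw":0},{"delta_pos":[0,-60,80],"yaw":0},{"delta_pos":[0,-60,120],"yaw":0},{"delta_pos":[0,-60,120],"yaw":0},{"delta_pos":[0,-60,120],"yaw":0},{"delta_pos":[0,-60,120],"yaw":0}]'
python3 - <<'E'
from h import *
s=snap('wrist','wrist3.png');s2=snap('scene','scene5.png');snap('top','top5.png')
cv2.imwrite('pics/p5.png',cv2.resize(s2['image'][100:320,170:330,::-1],(436,600)))
E
```

```text
time: 7.2
tool_pos: [0.5624, -0.1305, 0.0921]
ee_rot: [-1.572, 0.0, 1.45]
wrist_force: [-3.4, 0.4, 8.2]
width: 0.0007
time: 8.2
tool_pos: [0.444, -0.1163, 0.1507]
ee_rot: [-1.572, 0.0, 1.45]
wrist_force: [0.4, -0.4, -0.2]
width: 0.0008
```

View pics/p5.png

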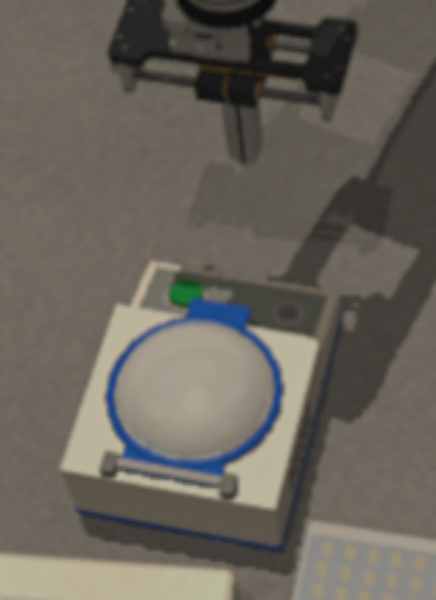

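View pics/wrist3.png

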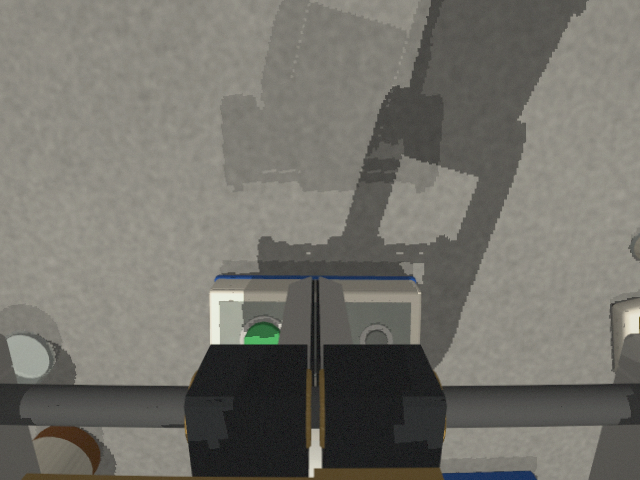

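The lid is level and stays shut, and the green button at (262,337) in the wrist view is clear of the fingers. Next I'll move over the green button.

Run:
```python
from h import *
for n,b in (('top5',0),('wrist3',0)): pass
s=load('top0'); print(onz(s,395.45,280.24,.061)); s=load('wrist2'); print(onz(s,39.56,234.5,.061))
delta((.514,-.1655,.151),np.pi/2-.118);delta((.514,-.1655,.075),np.pi/2-.118)
```

```text
[ 0.51629161 -0.16557651  0.061     ]
[ 0.51653752 -0.16300555  0.061     ]
d mm [-40.5  -0.5 -75.4] turn -0.0026 tcp [ 0.4441 -0.1163  0.1505] F [-0.52  0.25  0.01] w 0.0005
d mm [-40.5  75.5 -75.3] turn -0.0026 tcp [ 0.4441 -0.1163  0.1505] F [-0.52  0.25  0.01] w 0.0005
```

```bash
python3 -m handwheel '[{"delta_pos":[-20,0,-37],"yaw":-0.003},{"delta_pos":[-40,0,-75],"yaw":-0.003},{"delta_pos":[-40,0,-75],"yaw":-0.003},{"delta_pos":[-40,25,-75],"yaw":-0.003},{"delta_pos":[-40,50,-75],"yaw":-0.003},{"delta_pos":[-40,70,-75],"yaw":-0.003},{"delta_pos":[-40,75,-75],"yaw":-0.003},{"delta_pos":[-40,75,-75],"yaw":-0.003}]'
python3 - <<'E'
from h import *
delta((.514,-.1655,.062))
s=snap('scene','scene6.png');print(proj(s,robot.get_obs()['tool_pos'])); s2=snap('top','top6.png')
cv2.imwrite('pics/p6.png',cv2.hconcat([cv2.resize(s['image'][170:270,190:290,::-1],(400,400)),cv2.resize(s2['image'][220:320,340:440,::-1],(400,400))]))
E
```

```text
time: 9.15
tool_pos: [0.5122, -0.1643, 0.0747]
ee_rot: [-1.569, -0.001, 1.453]
wrist_force: [-0.2, -0.2, -0.0]
width: 0.0003
d mm [-0.9 12.7 -2. ] turn None tcp [ 0.5122 -0.1643  0.0747] F [-0.19 -0.21 -0.03] w 0.0003
[237.59198089 199.39849528]
```

View pics/p6.png

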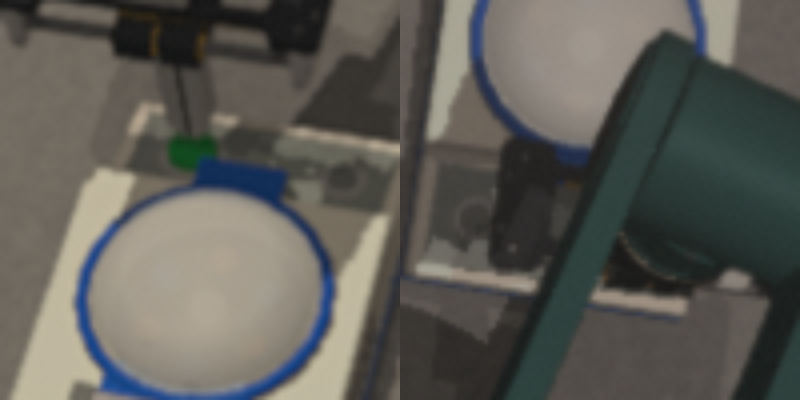

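The fingers stand directly over the green button, which shows at (190,153) in the crop. I'll press down in small steps.

```bash
python3 -m handwheel '[{"delta_pos":[-1,4,-2],"yaw":0},{"delta_pos":[-1,8,-2],"yaw":0},{"delta_pos":[-1,11,-2],"yaw":0},{"delta_pos":[-1,12,-2],"yaw":0},{"delta_pos":[-1,12,-2],"yaw":0}]'; python3 -m handwheel '[{"delta_pos":[0,1,0],"yaw":0},{"delta_pos":[0,2,0],"yaw":0},{"delta_pos":[0,2,0],"yaw":0}]';  python3 -m handwheel '[{"delta_pos":[0,1,0],"yaw":0},{"delta_pos":[0,2,0],"yaw":0},{"delta_pos":[0,2,0],"yaw":0}]'
```

```text
time: 9.75
tool_pos: [0.5144, -0.1659, 0.0632]
ee_rot: [-1.57, -0.0, 1.453]
wrist_force: [0.1, -0.6, 0.3]
width: 0.0006
time: 10.05
tool_pos: [0.5148, -0.1661, 0.0619]
ee_rot: [-1.572, 0.0, 1.453]
wrist_force: [0.1, 0.9, 2.1]
width: 0.0006
time: 10.35
tool_pos: [0.5152, -0.1662, 0.0599]
ee_rot: [-1.572, 0.0, 1.453]
wrist_force: [0.8, 0.4, 2.1]
width: 0.0007
```

Contact came at about z = 0.062, as expected. Continuing to the stop near 0.057.

```bash
python3 -m handwheel '[{"delta_pos":[0,1,0],"yaw":0},{"delta_pos":[0,2,0],"yaw":0},{"delta_pos":[0,2,0],"yaw":0}]'; python3 -m handwheel '[{"delta_pos":[0,1,0],"yaw":0},{"delta_pos":[0,2,0],"yaw":0},{"delta_pos":[0,2,0],"yaw":0}]';  python3 -m handwheel '[{"delta_pos":[0,1,0],"yaw":0},{"delta_pos":[0,1,0],"yaw":0},{"delta_pos":[0,1,0],"yaw":0}]'
```

```text
time: 10.65
tool_pos: [0.5152, -0.1662, 0.0577]
ee_rot: [-1.572, 0.0, 1.453]
wrist_force: [2.3, -0.4, 2.7]
width: 0.0003
time: 10.95
tool_pos: [0.5153, -0.1662, 0.0567]
ee_rot: [-1.573, 0.0, 1.453]
wrist_force: [1.6, 0.4, 7.6]
width: 0.0004
time: 11.25
tool_pos: [0.5154, -0.1662, 0.0565]
ee_rot: [-1.573, 0.0, 1.453]
wrist_force: [-1.3, 1.6, 9.6]
width: 0.0004
```

The button bottomed out: the tip stopped at 0.0565 while the force rose to 9.6 N. I'll retreat and head for the timer.

```bash
python3 -m handwheel '[{"delta_pos":[0,-15,0],"yaw":0},{"delta_pos":[0,-50,5],"yaw":0},{"delta_pos":[0,-90,5],"yaw":0},{"delta_pos":[0,-120,5],"yaw":0},{"delta_pos":[40,-120,5],"yaw":0},{"delta_pos":[80,-120,5],"yaw":0},{"delta_pos":[80,-120,5],"yaw":0}]'
python3 - <<'E'
from h import *
s=snap('scene','scene7.png'); w=snap('wrist','wrist7.png')
cv2.imwrite('pics/p7.png',cv2.hconcat([cv2.resize(s['image'][180:280,190:290,::-1],(400,480)),cv2.resize(w['image'][200:350,0:320,::-1],(400,480))]))
delta((.5635,.177,.15),np.pi/2-.12)
E
```

```text
time: 11.95
tool_pos: [0.5184, -0.0822, 0.1743]
ee_rot: [-1.569, -0.002, 1.458]
wrist_force: [1.1, -0.1, -0.1]
width: 0.0005
d mm [266.   23.7 -14.6] turn 0.004 tcp [ 0.5183 -0.0855  0.1739] F [-0.29  0.28 -0.53] w 0.0002
```

View pics/p7.png

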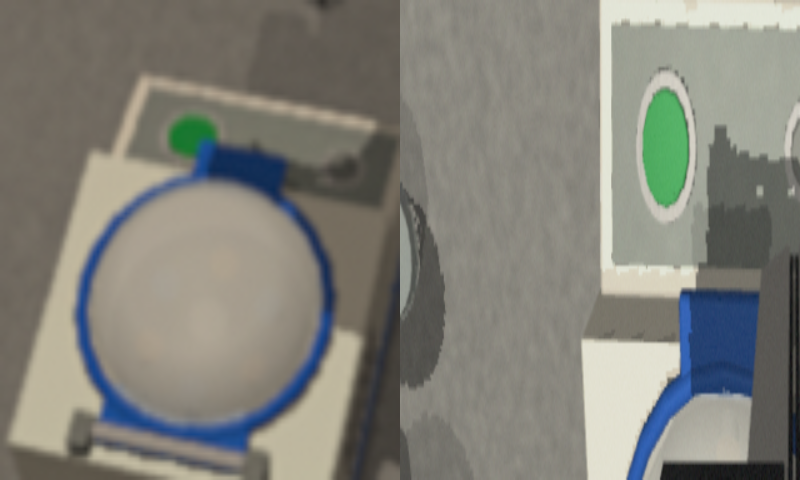

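The green button now stays low in its ring, and the lid is shut. Moving over the timer key at a safe height.

```bash
python3 -m handwheel '[{"delta_pos":[40,0,0],"yaw":0},{"delta_pos":[266,0,-15],"yaw":0.004},{"delta_pos":[266,0,-15],"yaw":0.004},{"delta_pos":[266,0,-15],"yaw":0.004},{"delta_pos":[266,0,-15],"yaw":0.004},{"delta_pos":[266,0,-15],"yaw":0.004},{"delta_pos":[266,0,-15],"yaw":0.004},{"delta_pos":[266,20,-15],"yaw":0.004},{"delta_pos":[266,20,-15],"yaw":0.004},{"delta_pos":[266,20,-15],"yaw":0.004}]'
python3 - <<'E'
from h import *
s=snap('scene','scene8.png'); w=snap('wrist','wrist8.png'); o=robot.get_obs()
delta((.5635,.177,.05),np.pi/2-.12); print(proj(w,o['tool_pos']),proj(w,(.5635,.177,.029)),proj(s,(.5635,.177,.029)))
cv2.imwrite('pics/p8.png',cv2.hconcat([cv2.resize(s['image'][190:290,340:440,::-1],(400,480)),cv2.resize(w['image'][150:390,220:420,::-1],(400,480))]))
E
```

```text
time: 13.05
tool_pos: [0.5648, 0.1745, 0.1538]
ee_rot: [-1.569, 0.001, 1.447]
wrist_force: [0.3, 0.1, -0.1]
width: 0.0001
d mm [  1.7 105.2   2.4] turn -0.0036 tcp [0.5656 0.1751 0.1552] F [-0.4  -0.57  0.41] w 0.0002
[315.51053205 298.21967227] [317.45813586 229.72020576] [386.81185711 238.25167399]
```

View pics/p8.png

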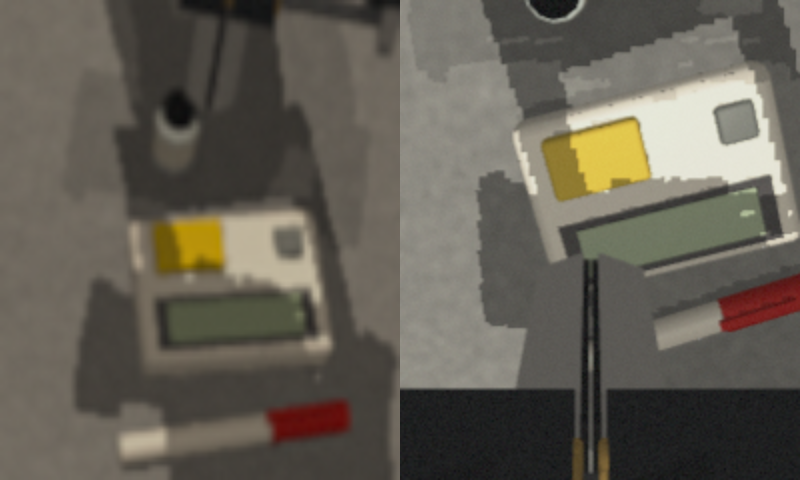

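The key's corners in the right half of the crop are about (142,140), (240,118), (250,177) and (157,201). I'll measure and then descend.

Run:
```python
from h import *
s=load('wrist8')
q=np.array([onz(s,220+u/2-.25,150+v/2-.25,.029) for u,v in ((142,140),(240,118),(250,177),(157,201))]); print(q.mean(0),np.linalg.norm(np.diff(q,axis=0),axis=1))
T=load('top0');v=onz(T,253,287,.04);print('vial',v)
o=robot.get_obs();delta((.563,.177,.036),np.pi/2-.12)
```

```text
[0.56334735 0.17770332 0.029     ] [0.03957418 0.02442092 0.03867177]
vial [0.49363592 0.16886869 0.04      ]
d mm [  1.6 119.2   2.9] turn -0.0036 tcp [0.5656 0.1751 0.1552] F [-0.4  -0.57  0.41] w 0.0002
```

```bash
python3 -m handwheel '[{"delta_pos":[2,30,3],"yaw":0},{"delta_pos":[2,60,3],"yaw":0},{"delta_pos":[2,85,3],"yaw":0},{"delta_pos":[2,103,3],"yaw":0},{"delta_pos":[2,112,3],"yaw":0},{"delta_pos":[2,116,3],"yaw":0},{"delta_pos":[2,116,3],"yaw":0},{"delta_pos":[2,116,3],"yaw":0}]'
python3 - <<'E'
from h import *
s=snap('scene','scene9.png');delta((.563,.177,.029),np.pi/2-.12)
cv2.imwrite('pics/p9.png',cv2.resize(s['image'][190:290,340:440,::-1],(500,500)))
E
```

```text
time: 13.95
tool_pos: [0.5635, 0.1788, 0.04]
ee_rot: [-1.573, -0.001, 1.449]
wrist_force: [0.6, 0.9, -0.2]
width: 0.0003
d mm [-1.9 11.1  0.3] turn -0.0019 tcp [0.5635 0.1789 0.0401] F [ 0.93 -0.39 -0.55] w 0.0006
```

View pics/p9.png

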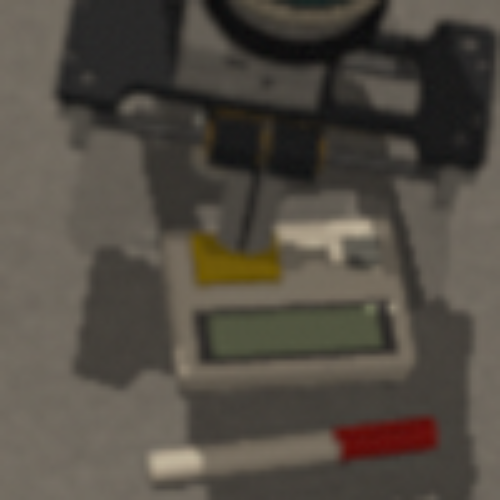

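The fingertips are over the key, left-centre of the timer. Pressing gently to about z = 0.0255.

```bash
python3 -m handwheel '[{"delta_pos":[-1,4,0],"yaw":0},{"delta_pos":[-1,8,0],"yaw":0},{"delta_pos":[-1,10,0],"yaw":0},{"delta_pos":[-1,10,0],"yaw":0},{"delta_pos":[-1,10,0],"yaw":0}]'; python3 -m handwheel '[{"delta_pos":[0,1,0],"yaw":0},{"delta_pos":[0,2,0],"yaw":0},{"delta_pos":[0,2,0],"yaw":0}]'; python3 -m handwheel '[{"delta_pos":[0,1,0],"yaw":0},{"delta_pos":[0,2,0],"yaw":0},{"delta_pos":[0,2,0],"yaw":0}]'
```

```text
time: 14.5
tool_pos: [0.5623, 0.1777, 0.0286]
ee_rot: [-1.571, 0.0, 1.449]
wrist_force: [-0.8, -0.1, 0.8]
width: 0.0007
time: 14.8
tool_pos: [0.5623, 0.1777, 0.0266]
ee_rot: [-1.571, -0.0, 1.449]
wrist_force: [-1.1, -0.7, 2.2]
width: 0.0002
time: 15.1
tool_pos: [0.5624, 0.1777, 0.0252]
ee_rot: [-1.571, -0.0, 1.449]
wrist_force: [-2.2, 0.1, 5.6]
width: 0.0009
```

The key bottomed at 0.0252 with 5.6 N, which is more than the spring's 3 N. I'll retreat and check.

```bash
python3 -m handwheel '[{"delta_pos":[0,-8,0],"yaw":0},{"delta_pos":[0,-30,0],"yaw":0},{"delta_pos":[0,-70,0],"yaw":0},{"delta_pos":[0,-120,0],"yaw":0},{"delta_pos":[0,-160,0],"yaw":0},{"delta_pos":[0,-180,0],"yaw":0},{"delta_pos":[0,-180,0],"yaw":0},{"delta_pos":[0,-180,0],"yaw":0},{"delta_pos":[0,-180,0],"yaw":0}]'
python3 - <<'E'
from h import *
s=snap('scene','sceneA.png');w=snap('wrist','wristA.png');delta((.563,.177,.029))
S0=load('scene0');out=[]
for im in (S0,s):
    h=cv2.cvtColor(im['image'],cv2.COLOR_RGB2HSV); m=cv2.inRange(h,(20,120,60),(32,255,255))[220:270,360:430]; p=np.argwhere(m); print('yellow px',p.mean(0)+[220,360],len(p))
    out.append(cv2.resize(im['image'][170:330,180:440,::-1],(400,246)))
cv2.imwrite('pics/pA.png',cv2.vconcat([cv2.resize(cv2.hconcat(out),(800,246)),cv2.resize(w['image'][120:340,:,::-1],(800,275))]))
E
```

```text
time: 16.0
tool_pos: [0.5612, 0.1775, 0.2016]
ee_rot: [-1.566, 0.001, 1.449]
wrist_force: [-0.0, -0.0, -0.6]
width: 0.0003
d mm [-1.000e-01  1.727e+02 -2.500e+00] turn None tcp [0.5613 0.1775 0.2017] F [-0.25 -0.02  0.61] w 0.0001
yellow px [240.56179775 386.64606742] 178
yellow px [240.65555556 386.66666667] 180
```

View pics/pA.png

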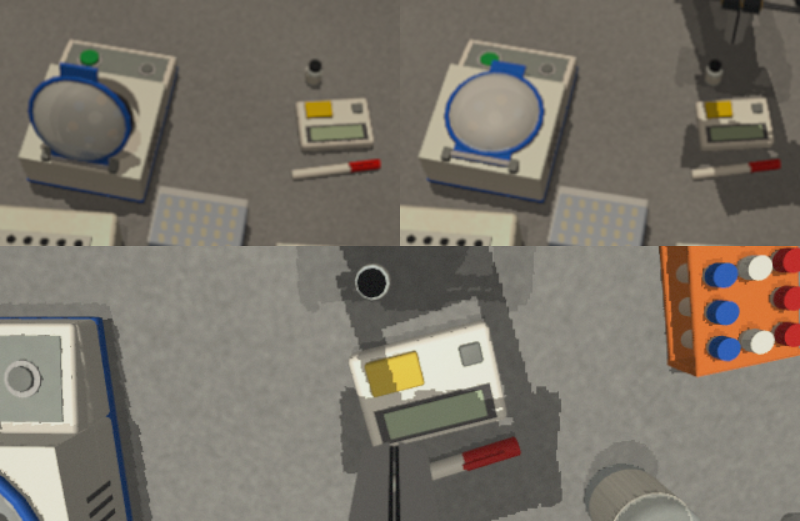

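The lid is shut and the green button is in. The yellow key is back at the same pixel, within 0.1 px, so the timer hasn't moved. The vial, marker and tip box look undisturbed, and the arm is clear at z = 0.20. Handing in.

```bash
python3 -c "
from bench import robot
print(robot.close_job())"
```

```text
the job is handed in; nothing more can be done
None
```

I shut the lid, pressed the green button in and tapped the timer's yellow key, in that order. I handed the job in shortly after 16 s on the robot's clock (limit 48 s); the hand-in gives no verdict.

| Step | Where it stopped | Largest force I read | Expected |
|---|---|---|---|
| Lid pushed shut at the tab | tip at z = 92 mm | 8.2 N | tab face 92 mm above the bench when shut |
| Green button pressed in | touched at about 62 mm, stopped at 56.5 mm | 9.6 N | 5 mm of travel |
| Yellow key tapped | touched at about 29 mm, stopped at 25.2 mm | 5.6 N | top at 29 mm, 4 mm of travel |

- **Final pictures:** the lid was level and the green button low in its ring. The yellow key was within 0.1 pixel of its starting position, so the timer had not moved. That the key had sprung back up is not measured separately.
- **Bystanders:** the vial, marker and tip box looked unmoved by eye. I did not compare the tube rack, the bottles or the beaker with the first pictures, but the arm touched nothing near them as far as I could see.
- **At hand-in:** the arm was clear of everything, with the fingertips at z = 0.20 m.
- **What disagreed:** the top and scene cameras differed by 4–6 mm in x on the green button and yellow key. Wrist pictures agreed with the top camera, so I mostly followed those, and the contact heights matched.

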